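# Pass the tea tin between the display trays

### The job

Push the flat round tea tin along the counter through the narrow gap between the two low display trays and on to the cork mat beyond, so that the whole tin stands on the mat. Only push it with the fingers: it stays flat on the counter and is never lifted or tipped. Leave everything else on the counter where it is.

Things in the scene. Friction and masses are not known exactly. Their poses are not given: they have to be found in the camera images.
- tin: flat round lidded steel tin, 90 mm in diameter, 36 mm tall, 0.18 to 0.35 kg, free to slide on the counter; origin at the centre of its underside, z up. It starts on the robot's right (-y), on the entry side of the gap
- gap (a point): middle of the gap between the two display trays, on the counter surface (z = 0). Its y axis runs along the gap from the entry side (where the tin starts) to the exit side (the mat), its x axis points across the gap to the farther tray, z up. The gap is 98 mm wide (x from -49 to +49 mm) and 90 mm long (y from -45 to +45 mm)
- tray_near: fixed dark wooden display tray with bangles, on the robot's side of the gap, 150 mm (its x, across the gap) x 90 mm (its y, along the gap), rim 34 mm tall; origin at the centre of its underside, 124 mm from the middle of the gap; axes parallel to those of the gap. It cannot be moved
- tray_far: fixed dark wooden display tray with pendants, on the far side of the gap, same size, height and axes; origin at the centre of its underside, 124 mm from the middle of the gap. It cannot be moved
- mat: square cork mat lying flush on the counter beyond the gap, 160 x 160 mm, 1 mm thick, no obstacle to a sliding thing; origin at its centre, its sides parallel to the axes of the gap
- bell: loose, to be left alone: small brass hand bell, 50 mm across, 42 mm tall, standing near the entry end of the farther tray; origin at its foot
- cup: loose, to be left alone: small white ceramic cup, 56 mm across, 42 mm tall, standing near the entry end of the nearer tray; origin at its foot
- comb: loose, to be left alone: light wooden comb blank lying flat beside the cork mat, about 30 x 75 x 14 mm; origin at the centre of its underside
- bangle: loose, to be left alone: steel bangle lying flat on the other side of the cork mat, 68 mm across, 18 mm tall; origin at the centre of its underside
- spoon: loose, to be left alone: wooden spoon, 200 mm long, lying on the counter to the left; its origin lies at its underside
Mind the look-alikes: they are no part of the job. What is shaped like the tin but green or yellow is not meant.

How it is judged:
By the outcome, as a careful person would: the job done as asked, in the order asked, and still so for the second after the job is handed in, with the robot touching nothing.
It also fails if it takes over 59 s, if anything falls off the work surface, if the arm or the gripper's body presses on something with over 40 N, if the wrist force passes 120 N, or if a joint passes its speed limit or range.

### The arm

A 6-joint arm with a two-finger parallel gripper is mounted at the origin on the work surface. World frame = base frame: x ahead of the robot, y to its left, z up, the work surface at z = 0. Lengths are in mm, angles in rad, forces in N, time in s.
With the tool pointing down it reaches from about 275 to 1000 mm from the base axis. Payload 8.4 kg.
Tool frame: the origin (TCP) lies at the very end of the fingers, on their centre line; the grasp point (between the pads) lies 19 mm behind it; z points along the fingers, y is the line along which they close (so a half turn about z gives the same grasp; the last joint's range is limited). The gripper opens to 85 mm and grips with 20 to 120 N. Pads are 22 mm wide; open, the fingers measure 114 mm over their backs; the gripper's body (76 mm by 85 mm) begins 54 mm behind the grasp point. The pads swing forward as they close: fully open they stand 13 mm farther back than shut.
Start: joints at [1.278, 0.353, 1.633, -0, 1.155, -0.002], TCP at [179.198, 598.762, 231.281] pointing down, gripper open.
Joint ranges: [-2.63, 2.63], [-0.92, 2.1], [0.06, 2.66], [-1.3, 4.44], [0, 2.69], [-3.02, 3.02]. Speed limits (rad/s): [2.22, 2.22, 2.79, 3.14, 3.14, 3.14].

### API

Orientations are given as [roll, pitch, yaw] about the fixed x, y, z axes, in that order (R = Rz(yaw) Ry(pitch) Rx(roll)).
In Python, from rig import r, vision gives the robot as it stands. The module is installed in compiled form; this text tells all that it offers.
- The arm moves only by the tool play_rows, never from a script. Its argument "steps" is a list of rows, each an object with "delta_pos": the shift along the tool's x, y, z in cm, a list of three; "yaw": the turn about the tool's z in rad; "jaw": the opening in per cent of the stroke, from 0 (shut) to 100 (fully open). A call has exactly 8 rows; each row is the pose to reach, as a shift and turn from the pose commanded when the call began, along the tool's axes at that moment; what a row does not reach only later rows make up. A row lasts 1/10 s, in which the tool goes at most 50 mm and 8.59 degrees, less where a joint would pass 70% of its speed; a pose out of reach is approached as far as the arm can. A call with a gripper value outside its range is refused whole. The fingers move at their own pace and stop on an object; "grip_force" is the grip in N (left out, the last holds). Time passes only in rows, so rows that repeat a pose let the fingers close, or fill a call up. It gives the time, the measured TCP pose, the force, the opening and the grip force at its end, in the units of the state.
- r.sense(): the state, without advancing time (a new reading comes with each control period).
- vision.grab_frame(name): name is "side" or "top"; returns (picture, depth): 400x640x3 uint8, red, green, blue; 400x640 float32, mm along the optical axis (not along the pixel's ray), 0 where there is no reading.
- vision.calibration(name): a dict with "mtx" (3x3 intrinsics, pixels), "extrinsics" (4x4, takes a point from camera to world coordinates). Camera axes: x right, y down, z forward; pixel columns grow to the right and rows downward; lengths in mm; the calibration is good to about 2 mm. A picture is of the moment at which its call begins. calibration takes no time and is no camera call.
- r.sign_off(): hands the job in; it is judged then, once.
Trained networks look in the newest picture that a camera, given by its name, has taken for a name from the list of things; names that differ only in an ending like _2 or _b are one class to them, and where a whole thing is asked for, a point or a joint stands for the part that bears it (a point fixed in the world has none). Each returns a list of dicts, best first, with "conf" (0 to 1); they miss things now and then, are a little off and sometimes report something else, mostly with a low value. They report only what shows in the picture. A call takes as long as a camera call. They do not tell look-alikes from the thing itself.
- vision.cut_out(camera, thing): "region" (400x640 bool, what is visible of it) and "uv" ([column, row] in pixels, amid what is visible of it).
- vision.landmark_of(camera, thing): "uv" ([column, row] in pixels: a listed point, or the origin of a listed thing).
The state is a dict: "clock": time; "qpos": joint angles; "qvel": joint speeds; "joint_efforts": joint torques, N m; "eef_pos": TCP position; "tcp_rot": TCP orientation; "contact_force": force on the tool from outside, world axes, zero at the start; "wrist_torque": the same for the moment, N m; "opening": opening from 0.0 (shut) to 1.0 (fully open); "grasp_force": force on a finger pad.
Only numpy, scipy, OpenCV 4.12 (cv2) and the standard library are available. Lean on these libraries where they do the work, as an engineer would, in place of code of your own. Each camera call takes 0.05 s, during which the arm holds its last target. There are 200 camera calls.

## Working session

There is one attempt and no reset: what is moved stays moved. The work goes in short steps, Python scripts to look and compute and a tool call to move; the robot and the scene stay as the last step left them, time stands still between calls to the robot, and variables do not carry over. Pictures are saved under pics/ and viewed, at most 10 in all, crops included, and the job is handed in when it is done.

Besides the shell and the picture viewer there is one more tool, called in YAML: its name, and indented under it one key for each argument. play_rows: Moves the arm, as the interface text tells. Its arguments: {"type":"object","properties":{"steps":{"type":"array"},"grip_force":{"type":"number"}},"required":["steps"]}

```bash
mkdir -p pics
cat > h.py <<'E'
import numpy as np, cv2
from rig import r, vision
def save(cam,fn):
    p,d=vision.grab_frame(cam); cv2.imwrite(fn,p[:,:,::-1]); return p,d
def ray(cam,uv,z):
    c=vision.calibration(cam);T=np.array(c["extrinsics"]);K=np.array(c["mtx"])
    v=T[:3,:3]@np.linalg.inv(K)@np.array([uv[0],uv[1],1.]);o=T[:3,3]
    return o+v*(z-o[2])/v[2]
E
python3 - <<'E'
from h import *
for c in("top","side"): save(c,f"pics/{c}0.png")
for n in["tin","gap","tray_near","tray_far","mat","bell","cup","comb","bangle","spoon"]:
    for c in("top","side"):
        for o in vision.landmark_of(c,n)[:4]: print(n,c,round(o["conf"],2),np.round(o["uv"]),np.round(ray(c,o["uv"],0)[:2]))
s=r.sense();print(s["clock"],s["eef_pos"],s["tcp_rot"],s["contact_force"])
E
```

```text
tin top 0.94 [478. 219.] [ 583. -440.]
tin top 0.68 [414. 217.] [ 586. -260.]
tin top 0.59 [441. 169.] [ 727. -336.]
tin top 0.57 [406. 270.] [ 434. -238.]
tin side 0.95 [414. 265.] [ 746. -203.]
tin side 0.89 [344. 283.] [ 586. -251.]
tin side 0.82 [347. 360.] [ 574. -435.]
tin side 0.79 [419. 310.] [ 725. -333.]
tray_near top 0.85 [322. 269.] [432.   3.]
tray_near top 0.47 [159. 230.] [531. 476.]
tray_near side 0.56 [274. 215.] [427.   4.]
tray_near side 0.32 [318. 178.] [550. 194.]
tray_far top 0.85 [322. 182.] [681.   8.]
tray_far side 0.58 [366. 211.] [668.  14.]
mat top 0.88 [255. 221.] [565. 200.]
mat top 0.74 [413. 218.] [ 582. -255.]
mat top 0.39 [323. 186.] [670.   6.]
mat side 0.63 [316. 179.] [544. 187.]
bell top 0.65 [259. 268.] [431. 181.]
bell top 0.46 [350. 173.] [711. -74.]
bell side 0.56 [387. 230.] [710. -71.]
cup top 0.79 [355. 273.] [422. -92.]
cup side 0.77 [269. 242.] [ 422. -105.]
comb top 0.5 [260. 270.] [425. 179.]
comb side 0.57 [278. 180.] [432. 183.]
bangle top 0.54 [260. 179.] [687. 189.]
bangle side 0.55 [363. 178.] [684. 188.]
spoon top 0.85 [162. 233.] [525. 467.]
spoon side 0.46 [309. 140.] [531. 463.]
1.1 [179.20464162 598.7566913  231.30711393] [ 3.14157056e+00 -3.68985468e-05  2.85075086e+00] [-0.5735768   0.60633669 -0.86958475]
```

View pics/top0.png

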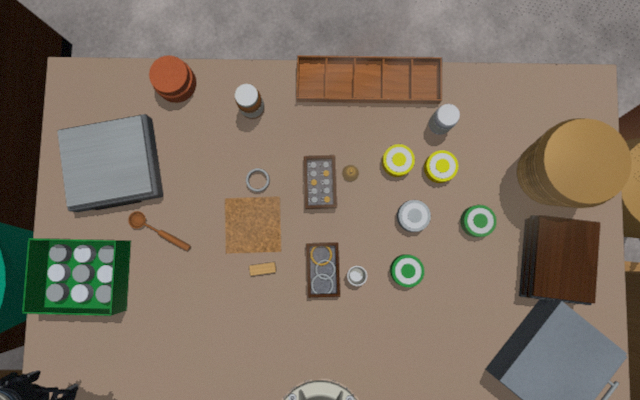

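View pics/side0.png

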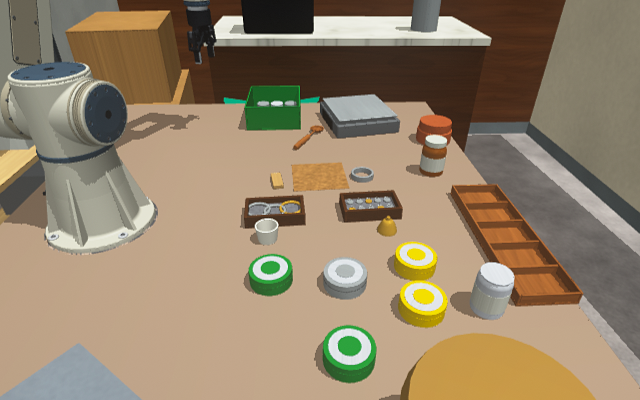

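The steel tin is the grey one at top (414,217) / side (345,277). The trays are at (320,182) and (323,270), the mat at (253,225), the bell at (350,172) and the cup at (356,276). Next I'll measure these more precisely.

```bash
cat >> h.py <<'E'
def cloud(cam,d):
    c=vision.calibration(cam);T=np.array(c["extrinsics"]);K=np.array(c["mtx"])
    v,u=np.mgrid[:400,:640]; P=np.stack([(u-K[0,2])/K[0,0]*d,(v-K[1,2])/K[1,1]*d,d],-1)
    return P@T[:3,:3].T+T[:3,3]
E
python3 - <<'E'
from h import *
for cam in("top","side"):
    p,d=vision.grab_frame(cam); W=cloud(cam,d)
    print(cam,"counter z",np.round(np.median(W[230:250,300:400,2]),1))
    for n,z in(("tin",36),("tray_near",34),("tray_far",34),("mat",1),("cup",42),("bell",40)):
        for o in vision.cut_out(cam,n)[:4]:
            m=o["region"]; c=max(cv2.findContours(m.astype(np.uint8),0,2)[0],key=len).reshape(-1,2)
            P=np.array([ray(cam,q,z)[:2] for q in c],np.float32)
            rect=cv2.minAreaRect(P)
            col=p[m].mean(0)
            print(n,round(o["conf"],2),np.round(o["uv"]),"rect",np.round(rect[0],1),np.round(rect[1]),round(rect[2],1),"col",np.round(col),"zmax",np.round(np.percentile(W[m][:,2],90)))
E
```

```text
top counter z -0.5
tin 0.89 [398. 159.] rect [ 744.2 -205.8] [92. 90.] 0.5 col [180. 180. 106.] zmax 39.0
tin 0.78 [407. 271.] rect [ 437.  -232.2] [87. 94.] 1.3 col [112. 154. 121.] zmax 39.0
tin 0.75 [478. 218.] rect [ 579.6 -428.6] [86. 96.] 27.6 col [114. 148. 118.] zmax 39.0
tin 0.64 [416. 214.] rect [ 588.1 -249.7] [87. 92.] 0.3 col [165. 168. 170.] zmax 39.0
tray_near 0.63 [323. 265.] rect [435.7  -0.5] [146.  89.] 1.4 col [104.  96.  90.] zmax 34.0
tray_far 0.73 [322. 182.] rect [679.1  11.8] [157.  93.] 1.4 col [115. 104.  96.] zmax 34.0
tray_far 0.37 [413. 214.] rect [ 588.2 -248.8] [87. 95.] 1.2 col [163. 166. 168.] zmax 39.0
mat 0.91 [256. 222.] rect [556.7 204. ] [165. 163.] 2.4 col [150. 114.  78.] zmax 3.0
cup 0.79 [356. 278.] rect [420.3 -95.5] [54. 52.] 0.9 col [155. 155. 154.] zmax 41.0
bell 0.49 [349. 171.] rect [705.1 -70.7] [43. 45.] 1.1 col [126. 104.  71.] zmax 33.0
side counter z -0.8
tin 0.86 [420. 302.] rect [ 723.2 -345.1] [119.  87.] 65.1 col [210. 195.  80.] zmax 37.0
tin 0.81 [348. 354.] rect [ 575.5 -446.6] [108.  88.] 87.0 col [107. 168. 116.] zmax 37.0
tin 0.8 [346. 280.] rect [ 583.9 -269.6] [121.  87.] 82.0 col [170. 174. 173.] zmax 37.0
tin 0.72 [414. 262.] rect [ 738.3 -227.6] [127.  90.] 67.0 col [207. 191.  77.] zmax 37.0
tray_near 0.72 [275. 211.] rect [432.2 -24.9] [149. 134.] 3.1 col [107.  89.  73.] zmax 33.0
tray_far 0.87 [368. 208.] rect [674.3 -10.8] [158. 141.] 3.6 col [101.  83.  68.] zmax 33.0
mat 0.72 [317. 179.] rect [552.5 200.1] [161. 166.] 3.2 col [193. 141.  79.] zmax 2.0
mat 0.32 [274. 210.] rect [428.1  23.1] [157. 141.] 3.2 col [107.  90.  74.] zmax 33.0
cup 0.8 [267. 229.] rect [ 417.8 -118. ] [95. 53.] 89.4 col [177. 176. 163.] zmax 41.0
bell 0.6 [389. 229.] rect [ 699.  -111.7] [79. 42.] 80.6 col [171. 133.  54.] zmax 32.0
```

Run:
```python
from h import *
ims=[vision.grab_frame("top") for _ in range(4)]
g=np.mean([i[0].astype(float).mean(2) for i in ims],0); d=np.median([i[1] for i in ims],0)
print("cam",np.round(vision.calibration("top")["extrinsics"][:3,3]))
def cross(prof,lo,hi):  # subpixel half crossing
    t=(prof.max()+prof.min())/2; k=np.flatnonzero(np.diff((prof<t).astype(int)))
    return [lo+i+(t-prof[i])/(prof[i+1]-prof[i]) for i in k]
for nm,lo,hi,f in(("far inner",203,218,1),("near inner",232,248,1)):
  E=[]
  for u in range(311,334,2):
    c=cross(g[lo:hi,u],lo,hi); 
    if c: E.append((u,c[-1] if nm[0]=="f" else c[0]))
  E=np.array(E);a,b=np.polyfit(E[:,0],E[:,1],1)
  print(nm,np.round(E[:,1],1))
  for z in(0,34):
    P=np.array([ray("top",(u,a*u+b),z) for u in(308,336)]);dd=P[0]-P[1];print(z,np.round(P[:,:2],1),"deg",np.degrees(np.arctan2(-dd[0],dd[1])))
m=np.uint8(cv2.inRange(cv2.cvtColor(ims[0][0],cv2.COLOR_RGB2HSV),(5,110,60),(20,255,255)))
m[:190]=0;m[258:]=0;m[:,:215]=0;m[:,290:]=0
c=max(cv2.findContours(m,0,2)[0],key=len).reshape(-1,2)
print("mat",cv2.minAreaRect(np.array([ray("top",q,1)[:2] for q in c],np.float32)))
cc=cv2.HoughCircles(np.uint8(cv2.resize(g[190:245,385:445],None,fx=8,fy=8,interpolation=2)),3,1.5,200,param1=80,param2=.5,minRadius=100,maxRadius=150)
for q in (cc[0] if cc is not None else []):
  uv=(385+(q[0]+.5)/8-.5,190+(q[1]+.5)/8-.5);print("tin",uv,q[2]/8,ray("top",uv,36))
G=cv2.resize(ims[0][0][150:290,230:440],None,fx=3.8,fy=3.8,interpolation=2);cv2.imwrite("pics/z1.png",G[:,:,::-1])
```

```text
cam [ 501.    4. 1220.]
far inner [210.  213.1 212.  212.  212.  212.1 211.9 212.  212.1 212.1 212.1 212.1]
0 [[595.3  46.2]
 [594.8 -34.7]] deg -0.34450594856514233
34 [[592.7  45. ]
 [592.2 -33.6]] deg -0.3445059485651108
near inner [242.8 242.4 242.4 242.5 242.4 242.1 242.2 242.2 242.2 242.  242.  242.1]
0 [[505.8  44. ]
 [509.9 -36.2]] deg 2.912020254587615
34 [[505.7  42.9]
 [509.6 -35.1]] deg 2.912020254587575
mat ((554.73486328125, 205.84890747070312), (158.6200714111328, 157.5437469482422), 3.4345457553863525)
tin (np.float32(413.15625), np.float32(215.34375)) 15.2375 [ 588.31881712 -248.71401659   36.        ]
tin (np.float32(385.40625), np.float32(215.53125)) 12.575 [ 586.1269617  -171.55218961   36.        ]
tin (np.float32(392.71875), np.float32(241.96875)) 18.63125 [ 512.99248684 -192.37221541   36.        ]
```

View pics/z1.png

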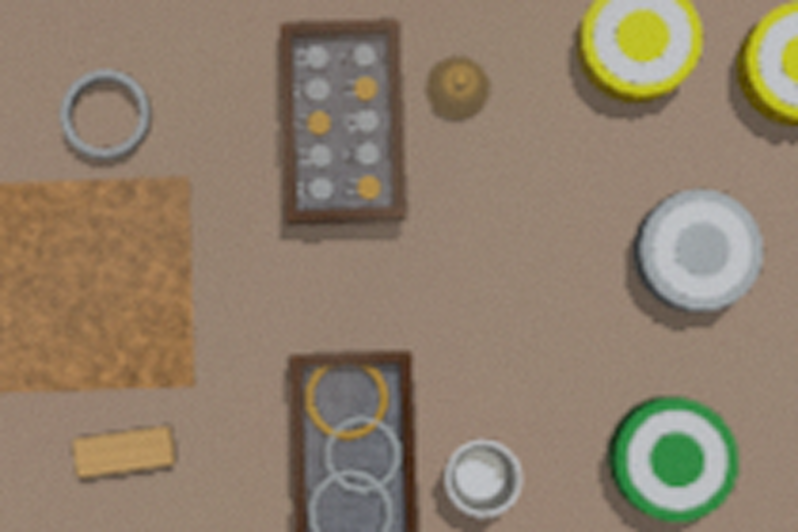

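The zoom shows the gap edges at about rows 219 and 355 in zoom pixels, which is 97 mm wide. The gap middle is about (556,5), turned about 0.05 rad. The tin is at (588,-249). I'll move there now.

play_rows:
  steps:
    - {"delta_pos": [-3.3,-3.8,0],"yaw": 0.07,"jaw": 50}
    - {"delta_pos": [-6.6,-7.6,0],"yaw": 0.14,"jaw": 50}
    - {"delta_pos": [-9.9,-11.3,0],"yaw": 0.21,"jaw": 50}
    - {"delta_pos": [-13.2,-15.1,0],"yaw": 0.28,"jaw": 50}
    - {"delta_pos": [-16.4,-18.9,0],"yaw": 0.35,"jaw": 50}
    - {"delta_pos": [-19.7,-22.7,0],"yaw": 0.42,"jaw": 50}
    - {"delta_pos": [-23,-26.4,0],"yaw": 0.49,"jaw": 50}
    - {"delta_pos": [-26.3,-30.2,0],"yaw": 0.54,"jaw": 50}

```text
clock: 2.8
eef_pos: [344.9, 232.8, 231.6]
tcp_rot: [3.141, 0.0, 2.309]
contact_force: [1.6, 0.8, 0.5]
opening: 0.499
grasp_force: 0.0
```

```bash
cat > plan.py <<'E'
import sys; from h import *
# usage: plan.py x y z yaw ... (world targets) -> tool deltas in cm, yaw
s=r.sense();p=np.array(s["eef_pos"]);w=s["tcp_rot"];y=w[2];print("t",round(s["clock"],2),np.round(p,1),np.round(w,3),"open",round(s["opening"],2),"F",np.round(s["contact_force"],1))
a=np.array(sys.argv[1:],float).reshape(-1,4)
for q in a:
    D=(q[:3]-p)/10; print(q,"->",np.round([D[0]*np.cos(y)+D[1]*np.sin(y),D[0]*np.sin(y)-D[1]*np.cos(y),-D[2]],2),"yaw",round(y-q[3],3))
E
python3 plan.py 603 -323 150 1.77
```

```text
t 2.8 [344.9 232.8 231.6] [3.141 0.    2.309] open 0.5 F [1.6 0.8 0.5]
[ 603.   -323.    150.      1.77] -> [-58.49 -18.28   8.16] yaw 0.539
```

play_rows:
  steps:
    - {"delta_pos": [-4.5,-1.4,0],"yaw": 0.07,"jaw": 50}
    - {"delta_pos": [-9,-2.8,0],"yaw": 0.14,"jaw": 50}
    - {"delta_pos": [-13.5,-4.2,0],"yaw": 0.21,"jaw": 50}
    - {"delta_pos": [-18,-5.6,0],"yaw": 0.28,"jaw": 50}
    - {"delta_pos": [-22.5,-7,0],"yaw": 0.35,"jaw": 50}
    - {"delta_pos": [-27,-8.4,0],"yaw": 0.42,"jaw": 50}
    - {"delta_pos": [-31.5,-9.8,0],"yaw": 0.49,"jaw": 50}
    - {"delta_pos": [-36,-11.3,0],"yaw": 0.54,"jaw": 50}

```text
clock: 3.6
eef_pos: [504.3, -109.6, 231.5]
tcp_rot: [3.141, 0.0, 1.768]
contact_force: [1.6, 0.6, 0.4]
opening: 0.503
grasp_force: 0.0
```

```bash
python3 plan.py 603 -323 100 1.77
```

```text
t 3.6 [ 504.3 -109.6  231.5] [3.141 0.    1.768] open 0.5 F [1.6 0.6 0.4]
[ 603.   -323.    100.      1.77] -> [-22.85   5.51  13.15] yaw -0.002
```

play_rows:
  steps:
    - {"delta_pos": [-4,1,0],"yaw": 0,"jaw": 50}
    - {"delta_pos": [-8,2,0],"yaw": 0,"jaw": 50}
    - {"delta_pos": [-12,3,1],"yaw": 0,"jaw": 50}
    - {"delta_pos": [-16,4,3],"yaw": 0,"jaw": 50}
    - {"delta_pos": [-20,5,6],"yaw": 0,"jaw": 50}
    - {"delta_pos": [-22.8,5.5,9],"yaw": 0,"jaw": 50}
    - {"delta_pos": [-22.8,5.5,13],"yaw": 0,"jaw": 50}
    - {"delta_pos": [-22.8,5.5,13],"yaw": 0,"jaw": 50}

```text
clock: 4.4
eef_pos: [599.3, -319.0, 95.5]
tcp_rot: [-3.134, -0.006, 1.77]
contact_force: [-0.7, -0.1, 0.1]
opening: 0.5
grasp_force: 0.0
```

```bash
python3 plan.py 603 -323 12 1.77
python3 - <<'E'
from h import *
p,d=save("side","pics/s2.png")
cv2.imwrite("pics/s2c.png",cv2.resize(p[180:380,220:480],None,fx=3,fy=3,interpolation=2)[:,:,::-1])
E
```

```text
t 4.4 [ 599.3 -319.    95.5] [-3.134 -0.006  1.77 ] open 0.5 F [-0.7 -0.1  0.1]
[ 603.   -323.     12.      1.77] -> [-0.46  0.28  8.35] yaw -0.0
```

View pics/s2c.png

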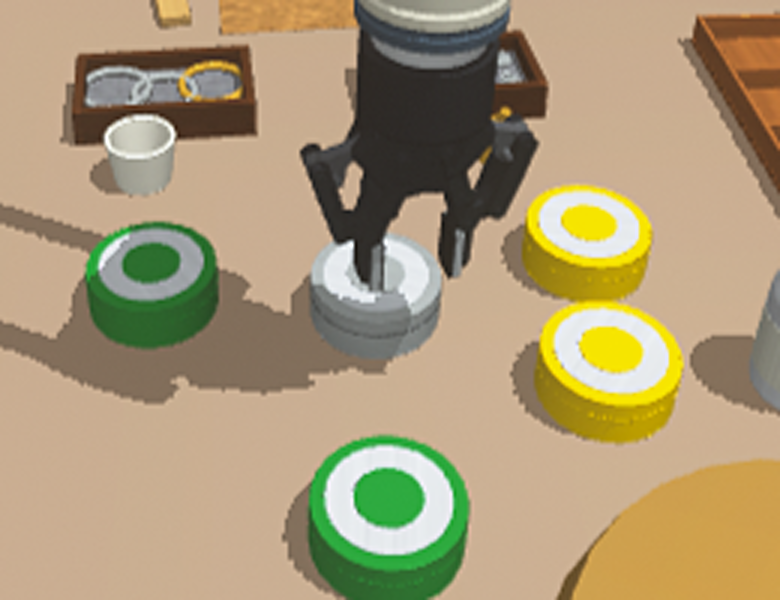

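The fingers hang over and just behind the steel tin (crop ~(375,290)), clear of the yellow and green tins. Next I lower them.

play_rows:
  steps:
    - {"delta_pos": [-0.5,0,0],"yaw": 0,"jaw": 50}
    - {"delta_pos": [-0.5,0,1],"yaw": 0,"jaw": 50}
    - {"delta_pos": [-0.5,0,3],"yaw": 0,"jaw": 50}
    - {"delta_pos": [-0.5,0,5],"yaw": 0,"jaw": 50}
    - {"delta_pos": [-0.5,0,7],"yaw": 0,"jaw": 50}
    - {"delta_pos": [-0.5,0,8.3],"yaw": 0,"jaw": 50}
    - {"delta_pos": [-0.5,0,8.5],"yaw": 0,"jaw": 50}
    - {"delta_pos": [-0.5,0,8.5],"yaw": 0,"jaw": 50}

```text
clock: 5.25
eef_pos: [604.3, -325.0, 16.9]
tcp_rot: [3.141, 0.0, 1.771]
contact_force: [0.4, 1.2, -0.0]
opening: 0.501
grasp_force: 0.0
```

```bash
python3 plan.py 593.5 -275 12 1.77
python3 - <<'E'
from h import *
p,d=save("side","pics/s3.png")
cv2.imwrite("pics/s3c.png",cv2.resize(p[200:350,260:460],None,fx=3.5,fy=3.5,interpolation=2)[:,:,::-1])
E
```

```text
t 5.25 [ 604.3 -325.    16.9] [3.141 0.    1.771] open 0.5 F [ 0.4  1.2 -0. ]
[ 593.5  -275.     12.      1.77] -> [ 5.12 -0.06  0.49] yaw 0.001
```

View pics/s3c.png

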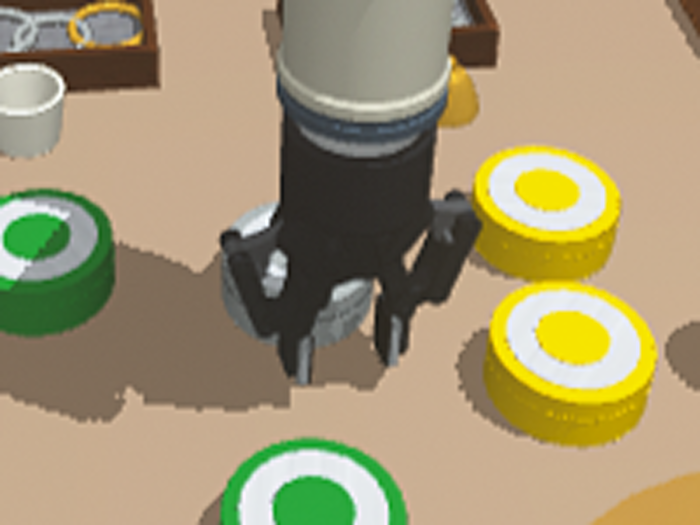

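The fingers are down behind the tin (crop ~(345,370)), with clear space to the green and yellow tins. Starting the push.

play_rows:
  steps:
    - {"delta_pos": [1,0,0.5],"yaw": 0,"jaw": 50}
    - {"delta_pos": [2,0,0.5],"yaw": 0,"jaw": 50}
    - {"delta_pos": [2.8,0,0.5],"yaw": 0,"jaw": 50}
    - {"delta_pos": [3.6,0,0.5],"yaw": 0,"jaw": 50}
    - {"delta_pos": [4.6,0,0.5],"yaw": 0,"jaw": 50}
    - {"delta_pos": [5.6,0,0.5],"yaw": 0,"jaw": 50}
    - {"delta_pos": [6.6,0,0.5],"yaw": 0,"jaw": 50}
    - {"delta_pos": [7.6,0,0.5],"yaw": 0,"jaw": 50}

```text
clock: 6.1
eef_pos: [588.7, -249.8, 11.4]
tcp_rot: [3.141, 0.0, 1.771]
contact_force: [0.2, -1.7, 1.2]
opening: 0.496
grasp_force: 0.8
```

```bash
cat > tin.py <<'E'
from h import *
import sys
# steel tin: where its lid is visible (grey, low saturation) in both cameras, placed by known height; expected centre from TCP
s=r.sense();p=s["eef_pos"];y=s["tcp_rot"][2];f=np.array([np.cos(y),np.sin(y)])
e=np.array(p[:2])+51*f;print("expected",np.round(e,1))
for cam in("top","side"):
    pic,d=vision.grab_frame(cam);W=cloud(cam,d)
    hsv=cv2.cvtColor(pic,cv2.COLOR_RGB2HSV)
    m=(abs(W[...,2]-37)<5)&(np.hypot(W[...,0]-e[0],W[...,1]-e[1])<65)&(hsv[...,1]<50)&(hsv[...,2]>90)
    P=W[m][:,:2].astype(np.float32)
    if len(P)>20:
        # circle of known radius fitted to hull points
        from scipy.optimize import least_squares
        h=cv2.convexHull(P)[:,0]
        q=least_squares(lambda c:np.hypot(*(h-c).T)-44,P.mean(0),loss="soft_l1").x
        print(cam,len(P),"mean",np.round(P.mean(0),1),"fit",np.round(q,1),"bbox",np.round(P.min(0)),np.round(P.max(0)))
    for o in vision.landmark_of(cam,"tin")[:5]:
        w=ray(cam,o["uv"],0)
        if np.hypot(*(w[:2]-e))<50: print(cam,"net",round(o["conf"],2),np.round(w[:2],1))
    cv2.imwrite(f"pics/{sys.argv[1]}_{cam}.png",pic[:,:,::-1])
E
python3 tin.py a; python3 plan.py
```

```text
expected [ 578.6 -199.8]
top 690 mean [ 581.8 -198.3] fit [ 581.6 -201.4] bbox [ 538. -235.] [ 625. -159.]
top net 0.83 [ 575.9 -203.9]
side 255 mean [ 582.4 -219.8] fit [ 568.9 -217.6] bbox [ 544. -263.] [ 612. -174.]
side net 0.62 [ 582. -200.]
t 6.3 [ 588.7 -250.1   11.3] [-3.141 -0.     1.771] open 0.5 F [ 0.1 -0.1 -0.8]
```

```bash
python3 plan.py 583.9 -227.5 11 1.77 579.1 -205 11 1.77 570.5 -183 11 1.695 562 -161 11 1.62
```

```text
t 6.3 [ 588.7 -250.1   11.3] [-3.141 -0.     1.771] open 0.5 F [ 0.1 -0.1 -0.8]
[ 583.9  -227.5    11.      1.77] -> [ 2.31 -0.02  0.03] yaw 0.001
[ 579.1  -205.     11.      1.77] -> [ 4.61 -0.04  0.03] yaw 0.001
[ 570.5   -183.      11.       1.695] -> [ 6.94 -0.45  0.03] yaw 0.076
[ 562.   -161.     11.      1.62] -> [ 9.27 -0.84  0.03] yaw 0.151
```

play_rows:
  steps:
    - {"delta_pos": [1.2,0,0],"yaw": 0,"jaw": 50}
    - {"delta_pos": [2.4,0,0],"yaw": 0,"jaw": 50}
    - {"delta_pos": [3.5,0,0],"yaw": 0,"jaw": 50}
    - {"delta_pos": [4.6,0,0],"yaw": 0,"jaw": 50}
    - {"delta_pos": [5.8,-0.2,0],"yaw": 0.04,"jaw": 50}
    - {"delta_pos": [6.9,-0.4,0],"yaw": 0.075,"jaw": 50}
    - {"delta_pos": [8.1,-0.6,0],"yaw": 0.11,"jaw": 50}
    - {"delta_pos": [9.2,-0.8,0],"yaw": 0.15,"jaw": 50}

```text
clock: 7.1
eef_pos: [562.3, -160.8, 11.4]
tcp_rot: [3.142, 0.0, 1.62]
contact_force: [0.3, -1.8, -0.1]
opening: 0.499
grasp_force: 1.0
```

```bash
python3 tin.py b; python3 plan.py
python3 - <<'E'
import cv2
p=cv2.imread("pics/b_top.png");cv2.imwrite("pics/bc.png",cv2.resize(p[160:310,280:440],None,fx=4,fy=4,interpolation=2))
E
```

```text
expected [ 559.8 -109.9]
top 485 mean [ 563.5 -100.3] fit [ 562.6 -112.4] bbox [ 519. -129.] [606. -70.]
top net 0.73 [ 561.  -116.6]
side 274 mean [ 559.4 -127.7] fit [ 559.8 -111.6] bbox [ 519. -169.] [603. -78.]
side net 0.79 [ 557.7 -119. ]
t 7.3 [ 562.5 -161.4   11.2] [-3.141 -0.     1.623] open 0.5 F [ 0.3 -1.1  0.6]
```

View pics/bc.png

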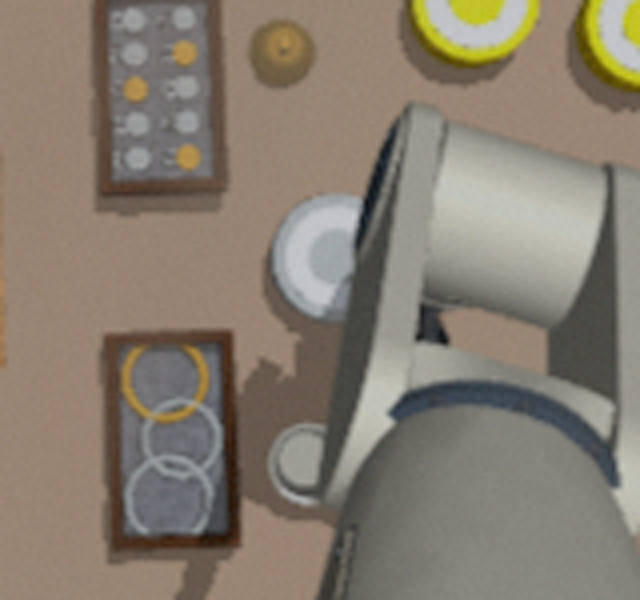

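The crop shows the tin lid centred at row ~258. The gap axis at that spot is also at row ~258 (tray corners at (225,190) and (232,332)), so the tin is lined up. I'll push straight in.

play_rows:
  steps:
    - {"delta_pos": [1,0,0],"yaw": 0.005,"jaw": 50}
    - {"delta_pos": [2,0,0],"yaw": 0.01,"jaw": 50}
    - {"delta_pos": [3,0,0],"yaw": 0.01,"jaw": 50}
    - {"delta_pos": [4,0,0],"yaw": 0.01,"jaw": 50}
    - {"delta_pos": [4.8,0,0],"yaw": 0.01,"jaw": 50}
    - {"delta_pos": [5.6,0.05,0],"yaw": 0.01,"jaw": 50}
    - {"delta_pos": [6.4,0.05,0],"yaw": 0.01,"jaw": 50}
    - {"delta_pos": [7.2,0.05,0],"yaw": 0.01,"jaw": 50}

```text
clock: 8.1
eef_pos: [559.5, -89.3, 11.3]
tcp_rot: [-3.142, 0.0, 1.611]
contact_force: [0.1, -2.0, 0.6]
opening: 0.5
grasp_force: 0.8
```

```bash
python3 tin.py c; python3 plan.py
python3 - <<'E'
import cv2
p=cv2.imread("pics/c_top.png");cv2.imwrite("pics/cc.png",cv2.resize(p[180:270,270:390],None,fx=6,fy=6,interpolation=2))
E
```

```text
expected [557.5 -38.4]
top 291 mean [561.3 -18.6] fit [562.  -40.3] bbox [518. -71.] [616.   2.]
top net 0.83 [555.8 -37.4]
side 244 mean [557.5 -55.6] fit [556.7 -41.1] bbox [516. -87.] [600.  -6.]
side net 0.89 [562.1 -40.7]
t 8.3 [559.4 -89.7  11.2] [-3.141 -0.     1.611] open 0.5 F [-0.5  0.5  0.2]
```

View pics/cc.png

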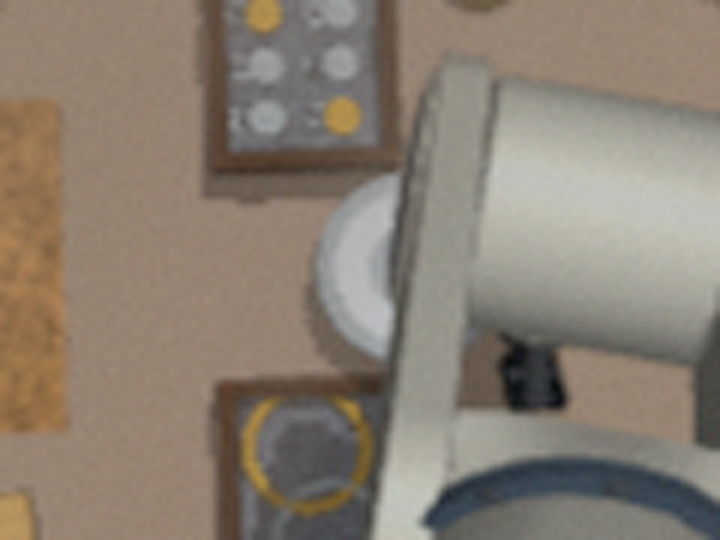

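The crop shows the tin entering the gap at rows 173–361, with the tray edges at about 164 and 377. It's roughly 1 mm toward the far side, so I'll correct slightly while pushing on.

play_rows:
  steps:
    - {"delta_pos": [0.8,-0.05,0],"yaw": 0,"jaw": 50}
    - {"delta_pos": [1.6,-0.1,0],"yaw": 0,"jaw": 50}
    - {"delta_pos": [2.4,-0.12,0],"yaw": 0,"jaw": 50}
    - {"delta_pos": [3.2,-0.12,0],"yaw": 0,"jaw": 50}
    - {"delta_pos": [4,-0.12,0],"yaw": 0,"jaw": 50}
    - {"delta_pos": [4.8,-0.12,0],"yaw": 0,"jaw": 50}
    - {"delta_pos": [5.6,-0.12,0],"yaw": 0,"jaw": 50}
    - {"delta_pos": [6.4,-0.12,0],"yaw": 0,"jaw": 50}

```text
clock: 9.1
eef_pos: [555.7, -25.4, 11.3]
tcp_rot: [-3.142, 0.0, 1.611]
contact_force: [1.1, -1.2, 0.4]
opening: 0.501
grasp_force: 0.5
```

```bash
python3 tin.py d; python3 plan.py
python3 - <<'E'
import cv2
p=cv2.imread("pics/d_top.png");cv2.imwrite("pics/dc.png",cv2.resize(p[180:270,250:370],None,fx=6,fy=6,interpolation=2))
E
```

```text
expected [553.7  25.6]
top 96 mean [548.9  46.6] fit [556.4  22.7] bbox [514.  -1.] [589.  66.]
top net 0.47 [551.2  29.6]
side 226 mean [554.5   8.9] fit [554.   21.7] bbox [514. -23.] [596.  55.]
side net 0.67 [552.3  22.7]
t 9.3 [555.8 -25.8  11.3] [ 3.142 -0.     1.611] open 0.5 F [ 1.1 -0.2 -0.6]
```

View pics/dc.png

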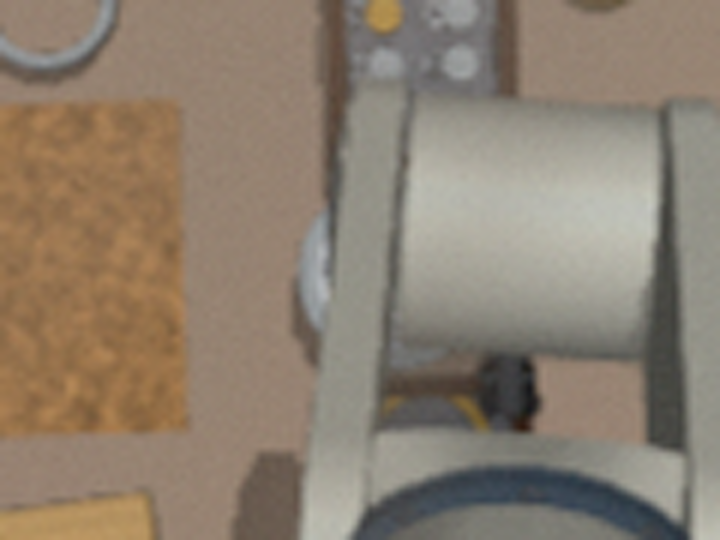

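The tin is about to emerge from the gap (leading edge at crop (300,270)) with negligible force. Pushing on.

play_rows:
  steps:
    - {"delta_pos": [0.9,0,0],"yaw": 0,"jaw": 50}
    - {"delta_pos": [1.8,0,0],"yaw": 0,"jaw": 50}
    - {"delta_pos": [2.7,0,0],"yaw": 0,"jaw": 50}
    - {"delta_pos": [3.6,0,0],"yaw": 0,"jaw": 50}
    - {"delta_pos": [4.6,0,0],"yaw": 0,"jaw": 50}
    - {"delta_pos": [5.6,0,0],"yaw": 0,"jaw": 50}
    - {"delta_pos": [6.6,0,0],"yaw": 0,"jaw": 50}
    - {"delta_pos": [7.6,0,0],"yaw": 0,"jaw": 50}

```text
clock: 10.1
eef_pos: [552.7, 50.8, 11.3]
tcp_rot: [-3.142, -0.0, 1.611]
contact_force: [0.6, -0.5, 0.3]
opening: 0.502
grasp_force: 0.7
```

play_rows:
  steps:
    - {"delta_pos": [1,0,0],"yaw": 0,"jaw": 50}
    - {"delta_pos": [2,0.05,0],"yaw": 0,"jaw": 50}
    - {"delta_pos": [3,0.1,0],"yaw": 0,"jaw": 50}
    - {"delta_pos": [4,0.15,0],"yaw": 0,"jaw": 50}
    - {"delta_pos": [5,0.2,0],"yaw": 0,"jaw": 50}
    - {"delta_pos": [6,0.25,0],"yaw": 0,"jaw": 50}
    - {"delta_pos": [6.8,0.3,0],"yaw": 0,"jaw": 50}
    - {"delta_pos": [7.4,0.35,0],"yaw": 0,"jaw": 50}

```text
clock: 10.9
eef_pos: [553.2, 124.7, 11.3]
tcp_rot: [-3.142, 0.0, 1.611]
contact_force: [1.0, -1.1, 0.7]
opening: 0.504
grasp_force: 0.8
```

```bash
python3 tin.py e; python3 plan.py
```

```text
expected [551.2 175.7]
side 188 mean [553.7 162.8] fit [551.2 169.4] bbox [512. 118.] [591. 204.]
t 11.1 [553.3 124.1  11.3] [-3.142 -0.     1.611] open 0.5 F [ 0.1 -0.1 -0.1]
```

play_rows:
  steps:
    - {"delta_pos": [0.7,0,0],"yaw": 0,"jaw": 50}
    - {"delta_pos": [1.4,0,0],"yaw": 0,"jaw": 50}
    - {"delta_pos": [2.1,0,0],"yaw": 0,"jaw": 50}
    - {"delta_pos": [2.7,0,0],"yaw": 0,"jaw": 50}
    - {"delta_pos": [3,0,0],"yaw": 0,"jaw": 50}
    - {"delta_pos": [3,0,0],"yaw": 0,"jaw": 50}
    - {"delta_pos": [2,0,0],"yaw": 0,"jaw": 50}
    - {"delta_pos": [0,0,0],"yaw": 0,"jaw": 50}

```text
clock: 11.9
eef_pos: [553.4, 124.0, 11.3]
tcp_rot: [3.141, -0.0, 1.612]
contact_force: [1.7, -0.4, -0.1]
opening: 0.501
grasp_force: 0.0
```

play_rows:
  steps:
    - {"delta_pos": [-0.5,0,0],"yaw": 0,"jaw": 50}
    - {"delta_pos": [-0.5,0,-2],"yaw": 0,"jaw": 50}
    - {"delta_pos": [-0.5,0,-5],"yaw": 0,"jaw": 50}
    - {"delta_pos": [-0.5,0,-9],"yaw": 0,"jaw": 50}
    - {"delta_pos": [-3,0,-13],"yaw": 0,"jaw": 50}
    - {"delta_pos": [-7,0,-17],"yaw": 0,"jaw": 50}
    - {"delta_pos": [-12,0,-20],"yaw": 0,"jaw": 50}
    - {"delta_pos": [-17,0,-20],"yaw": 0,"jaw": 50}

```text
clock: 12.7
eef_pos: [561.3, -34.3, 213.5]
tcp_rot: [3.136, 0.0, 1.612]
contact_force: [1.3, -0.7, 0.0]
opening: 0.498
grasp_force: 0.0
```

play_rows:
  steps:
    - {"delta_pos": [-5,0,0],"yaw": 0,"jaw": 50}
    - {"delta_pos": [-10,0,0],"yaw": 0,"jaw": 50}
    - {"delta_pos": [-14,0,0],"yaw": 0,"jaw": 50}
    - {"delta_pos": [-18,0,0],"yaw": 0,"jaw": 50}
    - {"delta_pos": [-20,0,0],"yaw": 0,"jaw": 50}
    - {"delta_pos": [-20,0,0],"yaw": 0,"jaw": 50}
    - {"delta_pos": [-20,0,0],"yaw": 0,"jaw": 50}
    - {"delta_pos": [-20,0,0],"yaw": 0,"jaw": 50}

```text
clock: 13.5
eef_pos: [567.4, -232.1, 209.6]
tcp_rot: [-3.141, -0.001, 1.611]
contact_force: [-0.7, -0.1, -0.2]
opening: 0.5
grasp_force: 0.0
```

```bash
python3 plan.py
python3 - <<'E'
from h import *
p,d=save("top","pics/f.png")
cv2.imwrite("pics/fc.png",cv2.resize(p[150:300,210:390],None,fx=4,fy=4,interpolation=2)[:,:,::-1])
for o in vision.landmark_of("top","tin"): print(o["conf"],ray("top",o["uv"],0))
E
```

```text
t 13.5 [ 567.4 -232.1  209.6] [-3.141e+00 -1.000e-03  1.611e+00] open 0.5 F [-0.7 -0.1 -0.2]
0.88 [ 747.77616669 -202.87940806    0.        ]
0.71 [547.27716341 204.86992614   0.        ]
0.71 [ 437.32130198 -223.99046051    0.        ]
0.66 [ 725.99531301 -339.35402774    0.        ]
```

View pics/fc.png

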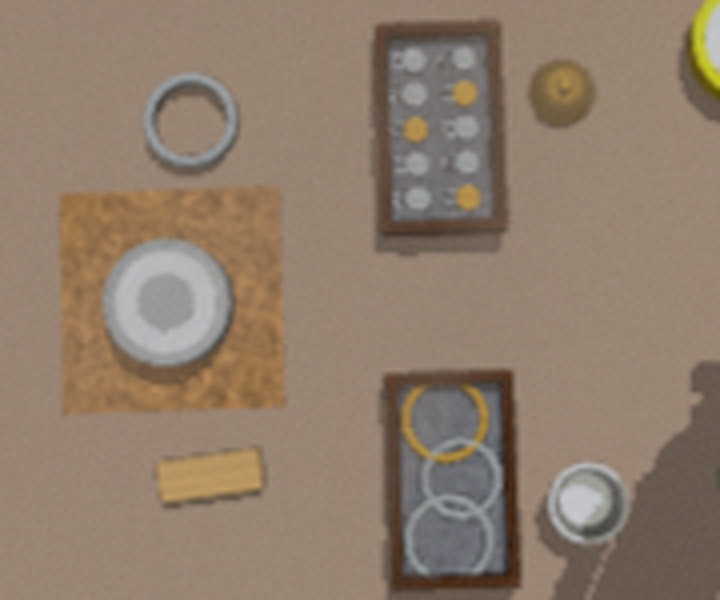

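The tin (crop centre (168,302)) stands wholly on the mat (62–283, 188–412). Everything else is where it was.

```bash
python3 -c "
from rig import r
print(r.sign_off())"
```

```text
the job is handed in; nothing more can be done
None
```

I pushed the steel tin flat through the gap; it stands wholly on the cork mat, nothing else looks moved in the last picture, and the job is handed in at about 14 s on the robot's clock.

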